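# Find the lead screw's pitch with the gauge leaves

## Robot

A 6-joint arm with a two-finger parallel gripper is mounted at the origin on the work surface. World frame = base frame: x ahead of the robot, y to its left, z up, the work surface at z = 0. Lengths are in m, angles in rad, forces in N, time in s.
With the tool pointing down it reaches from about 0.4 to 0.825 m from the base axis. Payload 7 kg.
Tool frame: the origin (TCP) lies midway between the tips of the shut fingers; the grasp point (between the pads) lies hold_point_z behind it (hold_point_z is the distance from the TCP to the grasp point, in m); z points along the fingers, y is the line along which they close (so a half turn about z gives the same grasp; the last joint's range is limited). The gripper opens to 88 mm and grips with 3 to 60 N. Pads are 19 mm wide; open, the fingers measure 130 mm over their backs; the gripper's body (78 mm by 193 mm) begins 47 mm behind the grasp point.
Start: joints at [1.43, 0.359, 0.012, 0, -1.224, -0.288], TCP at [0.281, 0.614, 0.227] pointing down, gripper open.
Joint ranges: [-3.07, 3.07], [-1.43, 2.12], [-1.02, 1.25], [-3.03, 1.67], [-3.05, -0], [-3.03, 3.03]. Speed limits (rad/s): [2.39, 2.39, 3.01, 3.14, 3.14, 3.14].

## Interface

Orientations are given as [roll, pitch, yaw] about the fixed x, y, z axes, in that order (R = Rz(yaw) Ry(pitch) Rx(roll)).
In Python, from station import * gives the robot as it stands.
- The arm moves only by the tool apply_moves, never from a script. Its argument "steps" is a list of rows, each an object with "translation": the shift along the world's x, y, z scaled (see below), a list of three; "rotation": the turn, a rotation vector about the world's x, y, z scaled (see below), a list of three. A call has exactly 10 rows; each row is the pose to reach, as a shift and turn from the pose commanded when the call began; what a row does not reach only later rows make up. The controller multiplies each number of a shift by 250 mm and each number of a turn by 30 degrees. A row lasts 1/12 s, in which the tool goes at most 41.7 mm and 7.16 degrees, less where a joint would pass 70% of its speed; a pose out of reach is approached as far as the arm can. A call with a number of a shift or a turn outside -1 to 1 is refused whole. A call with a gripper value outside its range is refused whole. "jaw" is the closure, from -1 (fully open) to 1 (shut), so that 0 is half open, set as the call begins (left out, the last holds). The fingers move at their own pace and stop on an object; "newtons" is the grip in N (left out, the last holds). Time passes only in rows, so rows that repeat a pose let the fingers close, or fill a call up. It gives the time, the measured TCP pose, the force, the opening and the grip force at its end, in the units of the state.
- get_state(): the state, without advancing time (a new reading comes with each control period).
- grab_frame(name): name is "side" or "top"; returns the picture (384x512x3 uint8, blue, green, red); there is no depth.
- camera_model(name): a dict with "fx", "fy", "cx", "cy" (pixels), "k1" (the pictures are not rectified: a ray, as slopes to the right and down, at radius r is drawn at 1 + k1 r^2 times it, then the intrinsics apply), "xyz" and "rotation" of the camera in the world. Camera axes: x right, y down, z forward; pixel columns grow to the right and rows downward; lengths in m; the calibration is good to about 2 mm. A picture is of the moment at which its call begins. camera_model takes no time and is no camera call.
- job_done(): hands the job in; it is judged then, once.
The state is a dict: "t": time; "q": joint angles; "qd": joint speeds; "joint_efforts": joint torques, N m; "eef_pos": TCP position; "ee_rot": TCP orientation; "force": force on the tool from outside, world axes, zero at the start; "moment": the same for the moment, N m; "width": finger opening in m; "gripper_force": force on a finger pad.
Only numpy, scipy, OpenCV 4.12 (cv2) and the standard library are available. Lean on these libraries where they do the work, as an engineer would, in place of code of your own. Each camera call takes 0.05 s, during which the arm holds its last target. There are 200 camera calls.

## Task

We need a new nut for the lead screw clamped in the V-blocks, so find its pitch: take the gauge leaves from the rubber mat one by one without dropping them, set each flat on the steel rest in front of the screw and slide its teeth square against the thread, feeling gently along for mesh and pressing only lightly, always under 20 N. Leave the leaf that seats fully lying on the rest, home in the thread, so that I can check it; leave the other two flat on the mat, let go of everything and do not disturb the bottle, the wrench or the old nut.

Things in the scene. Friction and masses are not known exactly. Their poses are not given: they have to be found in the camera images.
- blocks: steel V-blocks with clamp yokes on a base plate, 226 mm long, fixed to the bench; the lead screw (one of three that differ in pitch; the spares lie on a counter far to the left) is clamped in them. Origin: on the bench under the screw's middle; y along the screw, z up, -x is the side that faces the robot. 128 mm are free between the V-blocks along y; the clamps reach 113 mm above the bench
- screw_axis (a point): middle of the clamped steel lead screw, on its axis, 70 mm above the bench; axes as the blocks'. Diameter 36 mm over the crests; trapezoidal thread (flanks 15 degrees off square) to 54 mm on either side of this point, journals of 29 mm beyond. Pitch 5, 6 or 7 mm, half a pitch deep, crests 0.37 pitch wide; which pitch, and where along y the crests lie, is not known. The screw cannot turn or slide
- rest (a point): middle of the top face of the ground steel rest in front of the screw (robot's side): a level plate 66 (x) x 100 (y) x 8 mm, its top 67.5 mm above the bench, its far edge 2.5 mm short of the thread crests; 53.5 mm from the screw's axis to this point. Axes as the blocks'. A leaf lying flat on the rest has the middle of its plate at the height of the screw's axis
- mat: thin black rubber mat 120 (x) x 290 (y) x 4 mm, fixed on the bench; the three gauge leaves lie on it side by side at the start, teeth away from the robot. Origin: centre of its underside
- tray: shallow aluminium parts tray 150 (x) x 160 mm (y), 16 mm high, fixed on the bench, with the old nut in it; not part of the job. Origin: centre of its underside
- nut: old brass flanged lead-screw nut, 56 mm in diameter, 40 mm high, standing in the tray; not part of the job. Origin: centre of its underside
- bottle: white square plastic bottle with a grey cap, 60 x 60 x 110 mm, upright; not part of the job. Origin: centre of its underside
- wrench: open-ended steel wrench lying on the bench; not part of the job
- leaf_1_grip (a point): gauge leaf 1: steel comb plate 54 (x) x 56 (y) x 5 mm lying level, about 130 g, with an upright black grip, 16 (x) x 40 (y) x 34 mm high. This point: centre of the grip, 22 mm above the underside; x towards the teeth, y along their row. Tooth roots 38 mm ahead of it, rear edge 16 mm behind. The leaves differ only in pitch: 5, 6, 7 mm (10, 9, 7 teeth, half a pitch long, 0.3 mm free at each flank); which is which is not told
- leaf_1_edge (a point): leaf 1: middle of the line of its tooth roots, 2.5 mm above its underside, half-way up the plate; axes as the leaf's. With the leaf fully home in the thread this line lies on the crests, 18 mm from the screw's axis; a leaf of another pitch rides on the crests, standing off by 2 to 3.5 mm, and so does the right one when out of step
- leaf_2_grip (a point): gauge leaf 2: steel comb plate 54 (x) x 56 (y) x 5 mm lying level, about 130 g, with an upright black grip, 16 (x) x 40 (y) x 34 mm high. This point: centre of the grip, 22 mm above the underside; x towards the teeth, y along their row. Tooth roots 38 mm ahead of it, rear edge 16 mm behind. The leaves differ only in pitch: 5, 6, 7 mm (10, 9, 7 teeth, half a pitch long, 0.3 mm free at each flank); which is which is not told
- leaf_2_edge (a point): leaf 2: middle of the line of its tooth roots, 2.5 mm above its underside, half-way up the plate; axes as the leaf's. With the leaf fully home in the thread this line lies on the crests, 18 mm from the screw's axis; a leaf of another pitch rides on the crests, standing off by 2 to 3.5 mm, and so does the right one when out of step
- leaf_3_grip (a point): gauge leaf 3: steel comb plate 54 (x) x 56 (y) x 5 mm lying level, about 130 g, with an upright black grip, 16 (x) x 40 (y) x 34 mm high. This point: centre of the grip, 22 mm above the underside; x towards the teeth, y along their row. Tooth roots 38 mm ahead of it, rear edge 16 mm behind. The leaves differ only in pitch: 5, 6, 7 mm (10, 9, 7 teeth, half a pitch long, 0.3 mm free at each flank); which is which is not told
- leaf_3_edge (a point): leaf 3: middle of the line of its tooth roots, 2.5 mm above its underside, half-way up the plate; axes as the leaf's. With the leaf fully home in the thread this line lies on the crests, 18 mm from the screw's axis; a leaf of another pitch rides on the crests, standing off by 2 to 3.5 mm, and so does the right one when out of step
Not all that is in view belongs to the job. What is shaped like the part that bears leaf_1_grip but purple is not meant. What is shaped like the part that bears leaf_2_grip but red is not meant.

How it is judged:
At the end, for the whole second after the job is handed in: one leaf (only the right one can) lies level on the rest, square to the screw within 0.06 rad, fully meshed: the line of its tooth roots within 1 mm of the thread crests; the other two lie flat on the mat (grip centres within 70 mm in x and 155 mm in y of the mat's centre); all at rest and released ((((x of leaf_1_edge in the frame of screw_axis between -0.019 and -0.014 m and z of leaf_1_edge in the frame of screw_axis between -0.003 and 0.003 m and y of leaf_1_edge in the frame of screw_axis between -0.026 and 0.026 m and angle between the y axis of leaf_1_edge and the y axis of screw_axis, either way round below 0.06 rad and angle between leaf_1_edge's own z axis and vertical below 0.08 rad and linear speed of leaf_1 below 0.02 m/s) and (x of leaf_2_grip in the frame of mat between -0.07 and 0.07 m and y of leaf_2_grip in the frame of mat between -0.155 and 0.155 m and z of leaf_2_grip in the frame of mat between 0.015 and 0.0305 m and angle between leaf_2_grip's own z axis and vertical below 0.1 rad and linear speed of leaf_2 below 0.02 m/s) and (x of leaf_3_grip in the frame of mat between -0.07 and 0.07 m and y of leaf_3_grip in the frame of mat between -0.155 and 0.155 m and z of leaf_3_grip in the frame of mat between 0.015 and 0.0305 m and angle between leaf_3_grip's own z axis and vertical below 0.1 rad and linear speed of leaf_3 below 0.02 m/s)) or ((x of leaf_2_edge in the frame of screw_axis between -0.019 and -0.014 m and z of leaf_2_edge in the frame of screw_axis between -0.003 and 0.003 m and y of leaf_2_edge in the frame of screw_axis between -0.026 and 0.026 m and angle between the y axis of leaf_2_edge and the y axis of screw_axis, either way round below 0.06 rad and angle between leaf_2_edge's own z axis and vertical below 0.08 rad and linear speed of leaf_2 below 0.02 m/s) and (x of leaf_1_grip in the frame of mat between -0.07 and 0.07 m and y of leaf_1_grip in the frame of mat between -0.155 and 0.155 m and z of leaf_1_grip in the frame of mat between 0.015 and 0.0305 m and angle between leaf_1_grip's own z axis and vertical below 0.1 rad and linear speed of leaf_1 below 0.02 m/s) and (x of leaf_3_grip in the frame of mat between -0.07 and 0.07 m and y of leaf_3_grip in the frame of mat between -0.155 and 0.155 m and z of leaf_3_grip in the frame of mat between 0.015 and 0.0305 m and angle between leaf_3_grip's own z axis and vertical below 0.1 rad and linear speed of leaf_3 below 0.02 m/s)) or ((x of leaf_3_edge in the frame of screw_axis between -0.019 and -0.014 m and z of leaf_3_edge in the frame of screw_axis between -0.003 and 0.003 m and y of leaf_3_edge in the frame of screw_axis between -0.026 and 0.026 m and angle between the y axis of leaf_3_edge and the y axis of screw_axis, either way round below 0.06 rad and angle between leaf_3_edge's own z axis and vertical below 0.08 rad and linear speed of leaf_3 below 0.02 m/s) and (x of leaf_1_grip in the frame of mat between -0.07 and 0.07 m and y of leaf_1_grip in the frame of mat between -0.155 and 0.155 m and z of leaf_1_grip in the frame of mat between 0.015 and 0.0305 m and angle between leaf_1_grip's own z axis and vertical below 0.1 rad and linear speed of leaf_1 below 0.02 m/s) and (x of leaf_2_grip in the frame of mat between -0.07 and 0.07 m and y of leaf_2_grip in the frame of mat between -0.155 and 0.155 m and z of leaf_2_grip in the frame of mat between 0.015 and 0.0305 m and angle between leaf_2_grip's own z axis and vertical below 0.1 rad and linear speed of leaf_2 below 0.02 m/s)))); the robot touches nothing.
It fails at once if a leaf is forced against the screw with more than 20 N (contact force between any of leaf_1, leaf_2, leaf_3 and screw_1 above 20 N or contact force between any of leaf_1, leaf_2, leaf_3 and screw_2 above 20 N or contact force between any of leaf_1, leaf_2, leaf_3 and screw_3 above 20 N).
It fails at once if a leaf is dropped from a height or flung about (faster than 1.2 m/s) (linear speed of any of leaf_1, leaf_2, leaf_3 above 1.2 m/s).
It fails at once if the bottle, the wrench or the old nut is moved by more than 20 mm or tipped (distance of any of bottle, wrench, nut from where it was at the start of the episode above 0.02 m or angle between any of bottle, nut's own z axis and vertical above 0.3 rad).
It also fails if it takes over 72 s, if anything falls off the work surface, if the arm or the gripper's body presses on something with over 40 N, if the wrist force passes 120 N, or if a joint passes its speed limit or range.

## Working session

There is one attempt and no reset: what is moved stays moved. The work goes in short steps, Python scripts to look and compute and a tool call to move; the robot and the scene stay as the last step left them, time stands still between calls to the robot, and variables do not carry over. Pictures are saved under pics/ and viewed, at most 10 in all, crops included, and the job is handed in when it is done.

Besides the shell and the picture viewer there is one more tool, called after ">>>" as name(argument=value, ...) on one line, values as JSON. apply_moves: Moves the arm, as the interface text tells. Shifts and turns lie within -1 to 1; 1 stands for 250 mm of shift or 30 degrees of turn. Its arguments: {"type":"object","properties":{"steps":{"type":"array"},"jaw":{"type":"number"},"newtons":{"type":"number"}},"required":["steps"]}

```bash
mkdir -p pics; ls
python3 - <<'E'
from station import *
import cv2
s=get_state();print(s)
for n in("top","side"):
    print(n,camera_model(n)); cv2.imwrite(f"pics/{n}0.png",cv2.resize(grab_frame(n),None,fx=1.56,fy=1.56,interpolation=cv2.INTER_CUBIC))
E
```

```text
pics
{'t': 0.0, 'q': array([ 1.43013910e+00,  3.59369980e-01,  1.10463008e-02, -3.72952532e-04,
       -1.22409088e+00, -2.88124517e-01]), 'qd': array([ 6.45045209e-04, -8.44103058e-05,  6.87629760e-04,  1.71812695e-03,
       -4.70178323e-05, -2.20816474e-03]), 'joint_efforts': array([ 5.09600013e-04, -5.82728112e+01,  2.93059874e+01,  6.99730039e+00,
        6.95429437e-03, -1.84238720e-04]), 'eef_pos': array([0.28043736, 0.61343898, 0.22562404]), 'ee_rot': array([ 3.13994149e+00, -1.23730121e-04, -4.28908654e-01]), 'force': array([-0.20915607, -0.34250037,  0.05575155]), 'moment': array([ 0.01446292, -0.01178029, -0.00974231]), 'gripper_force': 0.0, 'width': 0.08766181123863416}
top {'fx': 391.0682356647509, 'fy': 391.0682356647509, 'cx': 246.68217113170667, 'cy': 188.84523585736784, 'k1': -0.1232644172492193, 'xyz': array([0.40630655, 0.05379922, 1.12901423]), 'rotation': array([-3.08186351, -0.00526442, -1.56722674])}
side {'fx': 421.0691805338852, 'fy': 421.0691805338852, 'cx': 249.3904960559497, 'cy': 208.5981335581133, 'k1': 0.00021892736739694904, 'xyz': array([ 0.25478215, -0.83364288,  0.86517628]), 'rotation': array([-2.27222027, -0.01593036, -0.24124265])}
```

View pics/top0.png

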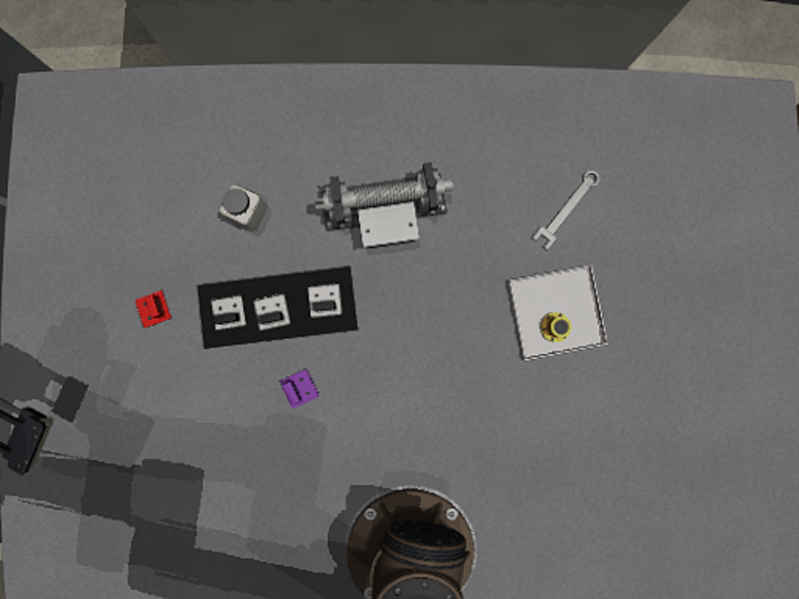

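View pics/side0.png

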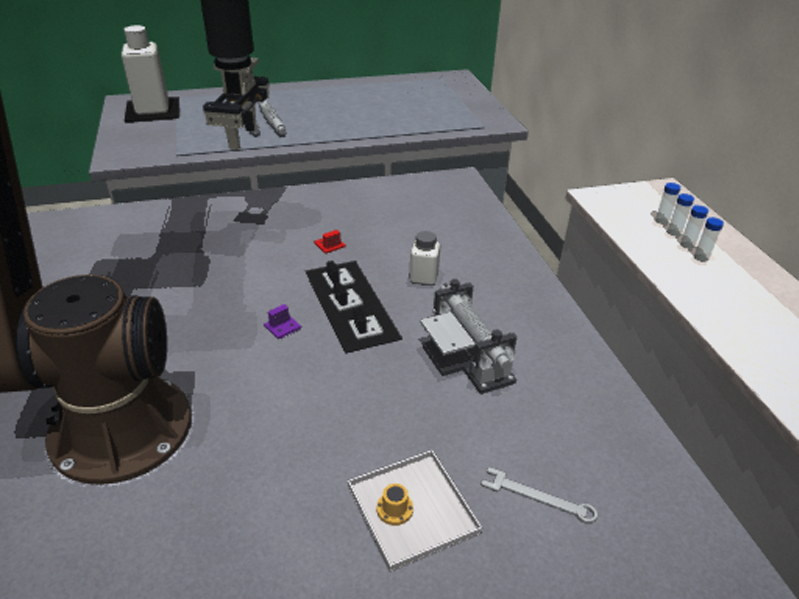

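```bash
cat > h.py <<'E'
from station import *
import numpy as np, cv2
from scipy.spatial.transform import Rotation as Rn
def cam(n):
    m=camera_model(n); return m,Rn.from_euler('xyz',m['rotation']).as_matrix()
def ray(n,u,v):
    m,R=cam(n); d=np.array([(u-m['cx'])/m['fx'],(v-m['cy'])/m['fy']]); s=d.copy()
    for _ in range(20): s=d/(1+m['k1']*(s@s))
    return m['xyz'],R@np.array([s[0],s[1],1.])
def at_z(n,u,v,z):
    o,d=ray(n,u,v); return o+d*(z-o[2])/d[2]
def proj(n,p):
    m,R=cam(n); c=R.T@(np.asarray(p)-m['xyz']); s=c[:2]/c[2]; s=s*(1+m['k1']*(s@s))
    return np.array([m['fx']*s[0]+m['cx'],m['fy']*s[1]+m['cy']])
def crop(n,u0,v0,w,h,f,img=None):
    im=grab_frame(n) if img is None else img
    c=cv2.resize(im[v0:v0+h,u0:u0+w],None,fx=f,fy=f,interpolation=cv2.INTER_NEAREST)
    for k in range(0,w,10): cv2.putText(c,str(u0+k),(k*f,8),0,.3,(0,255,255)); cv2.line(c,(k*f,10),(k*f,14),(0,255,255))
    for k in range(0,h,10): cv2.putText(c,str(v0+k),(0,k*f+4),0,.3,(0,255,255))
    return c
E
python3 - <<'E'
from h import *
im=grab_frame("top"); np.save("top0.npy",im)
cv2.imwrite("pics/c1.png",np.vstack([crop("top",125,165,110,60,7,im)]))
cv2.imwrite("pics/c2.png",crop("top",190,95,110,70,7,im))
E
```

```text
(no output)
```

View pics/c1.png

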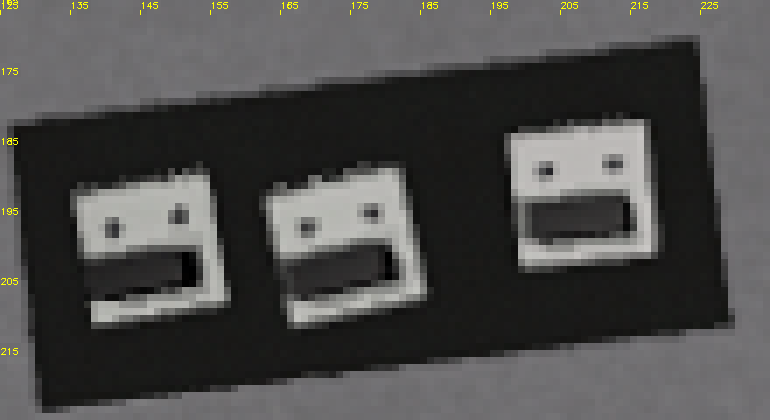

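View pics/c2.png

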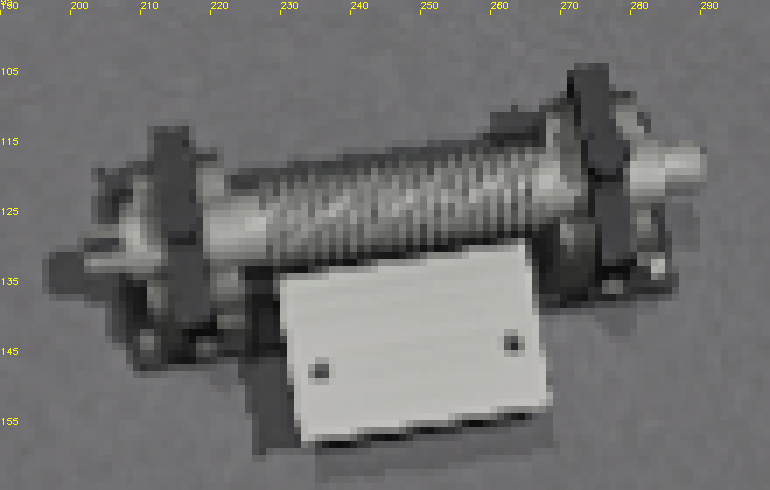

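Run:
```python
from h import *
P=lambda x,y,u0,v0,z:at_z("top",x/7+u0-.5,y/7+v0-.5,z)[:2]
def quad(c,u0,v0,z):return np.array([P(x,y,u0,v0,z) for x,y in c]) # RL,RR,FR,FL
def info(n,q):
    rl,rr,fr,fl=q; print(n,q.round(4).tolist())
    e=[np.linalg.norm(rl-rr),np.linalg.norm(fl-fr),np.linalg.norm(rl-fl),np.linalg.norm(rr-fr)]
    yd=(rl-rr)+(fl-fr); a=np.arctan2(-yd[0],yd[1]); xd=(fl-rl)+(fr-rr); b=np.arctan2(xd[1],xd[0])
    print(' edges',np.round(e,4),'yaw',a.round(4),b.round(4),'ctr',q.mean(0).round(4),'rearmid',((rl+rr)/2).round(4)); return a,b
for n,c in dict(A=[(91,328),(230,304),(210,175),(75,195)],B=[(290,327),(427,300),(402,167),(265,193)],C=[(519,271),(657,256),(647,120),(506,133)]).items():
    q=quad(c,125,165,.009);a,b=info(n,q)
    y=(a+b)/2; d=np.array([np.cos(y),np.sin(y)]); 
    print(' grip',((q[0]+q[1])/2+.016*d).round(4),'front-root est via centre')
info('mat',quad([(41,411),(733,325),(697,37),(8,122)],125,165,.004))
a,b=info('rest',quad([(303,443),(550,405),(526,240),(281,277)],190,95,.0675))
q=quad([(303,443),(550,405),(526,240),(281,277)],190,95,.0675);y=(a+b)/2
ax=q.mean(0)+.0535*np.array([np.cos(y),np.sin(y)]);print('axis',ax)
# fft along the screw
im=np.load("top0.npy").astype(float).mean(2)
d=np.array([-np.sin(y),np.cos(y)]);e=np.array([np.cos(y),np.sin(y)])
s=np.arange(-.05,.05,.0005);F=np.linspace(1/9e-3,1/4.e-3,200)
tot=0
for off in np.arange(-.012,.013,.002):
    pts=np.array([proj("top",[*(ax+t*d+off*e),.07+np.sqrt(.018**2-off**2)]) for t in s],np.float32)
    g=cv2.remap(im.astype(np.float32),pts[:,:1],pts[:,1:],cv2.INTER_CUBIC).ravel()
    g=(g-np.polyval(np.polyfit(s,g,3),s))*np.hanning(len(s))
    sp=abs(np.exp(-2j*np.pi*np.outer(F,s))@g); tot=tot+sp
for p in(4.5,5,5.5,5.8,6,6.2,6.5,7,7.5):print(p,round(float(np.interp(1e3/p,F,tot))))
```

```text
A [[0.407, 0.3628], [0.4173, 0.3049], [0.4704, 0.3141], [0.4619, 0.3706]]
 edges [0.0588 0.0571 0.0554 0.0539] yaw 0.1628 0.1554 ctr [0.4391 0.3381] rearmid [0.4122 0.3339]
 grip [0.428  0.3364] front-root est via centre
B [[0.408, 0.2799], [0.4194, 0.2234], [0.474, 0.2344], [0.463, 0.2911]]
 edges [0.0576 0.0577 0.0561 0.0556] yaw 0.195 0.1996 ctr [0.4411 0.2572] rearmid [0.4137 0.2517]
 grip [0.4294 0.2548] front-root est via centre
C [[0.4315, 0.1857], [0.4379, 0.1292], [0.4937, 0.1337], [0.4881, 0.1917]]
 edges [0.0569 0.0582 0.057  0.056 ] yaw 0.104 0.0931 ctr [0.4628 0.1601] rearmid [0.4347 0.1574]
 grip [0.4506 0.159 ] front-root est via centre
mat [[0.3725, 0.3848], [0.4098, 0.0981], [0.5286, 0.1137], [0.4924, 0.4011]]
 edges [0.2891 0.2897 0.121  0.1197] yaw 0.1272 0.1329 ctr [0.4508 0.2494] rearmid [0.3912 0.2414]
rest [[0.5547, 0.0867], [0.5702, -0.0098], [0.6357, -0.0004], [0.6205, 0.0958]]
 edges [0.0978 0.0975 0.0664 0.0662] yaw 0.1577 0.1396 ctr [0.5953 0.0431] rearmid [0.5624 0.0385]
axis [0.64817575 0.05100403]
4.5 240
5 3203
5.5 1067
5.8 4726
6 6087
6.2 5154
6.5 1932
7 907
7.5 1061
```

Run:
```python
from h import *
im=np.load("top0.npy").astype(float).mean(2)
y=.149; d=np.array([-np.sin(y),np.cos(y)]);e=np.array([np.cos(y),np.sin(y)])
ax=np.array([.648,.051])
S=[];O=[];I=[]
for v in range(105,145):
  for u in range(215,285):
    z=.088
    for _ in range(4):
        p=at_z("top",u,v,z)[:2]-ax; o=p@e; z=.07+np.sqrt(max(.0178**2-o*o,0))
    if abs(o)<.012 and abs(p@d)<.05: S.append(p@d);O.append(o);I.append(im[v,u])
S,O,I=map(np.array,(S,O,I)); print(len(S))
ob=np.digitize(O,np.arange(-.012,.012,.002))
B=np.column_stack([(ob==k)*1. for k in np.unique(ob)]+[S,S**2,S*O])
r=I-B@np.linalg.lstsq(B,I,rcond=None)[0]
P=np.arange(4.5,8,.05);K=np.linspace(-.3,.3,61)
sc=np.array([[abs(np.exp(-2j*np.pi*(S+k*O)*1e3/p)@r) for k in K] for p in P])
for q in sc.max(1).argsort()[::-1][:14]: print(P[q].round(2),K[sc[q].argmax()].round(3),round(sc[q].max()))
# leaves: tooth row, rendered by area sampling
g=im
for n,(gx,gy,yaw) in dict(A=(.428,.3364,.159),B=(.4294,.2548,.197),C=(.4506,.159,.0985)).items():
  res=[]
  for pitch,N in((5,10),(6,9),(7,7)):
    best=(1e9,)
    for dx in np.arange(-.003,.0031,.0005):
     for dy in np.arange(-.003,.0031,.0005):
      for dyaw in(-.03,0,.03):
       a=yaw+dyaw;c=np.array([np.cos(a),np.sin(a)]);t=np.array([-c[1],c[0]])
       cen=np.array([gx,gy])+dx*c+dy*t
       if not best[0]<1e9 or True:
        # homography locally: map leaf coords to px
        src=np.float32([[.02,-.03],[.02,.03],[.045,.03],[.045,-.03]])
        dst=np.float32([proj("top",[*(cen+a1*c+b1*t),.009]) for a1,b1 in src])
        H=cv2.getPerspectiveTransform(dst,src)
       u0,v0=np.floor(dst.min(0)).astype(int);u1,v1=np.ceil(dst.max(0)).astype(int)
       k=4;uu,vv=np.meshgrid((np.arange((u1-u0)*k)+.5)/k+u0-.5,(np.arange((v1-v0)*k)+.5)/k+v0-.5)
       q=cv2.perspectiveTransform(np.float32(np.stack([uu,vv],-1)).reshape(1,-1,2),H)[0]
       X,Y=q[:,0]*1e3,q[:,1]*1e3
       ph=np.abs(((Y+ (0 if N%2 else pitch/2)+pitch/2)%pitch)-pitch/2)
       w=pitch*.37/2+ .0 + (38+pitch/2-X)*np.tan(np.radians(15))-0.0
       w=np.where(X>38,w-.0,0)
       tooth=(X>38)&(X<38+pitch/2)&(ph<w)&(abs(Y)<N*pitch/2)
       m=((X<=38)&(abs(Y)<28))|tooth
       m=m.reshape((v1-v0),k,(u1-u0),k).mean((1,3)).ravel()
       xc=X.reshape((v1-v0),k,(u1-u0),k).mean((1,3)).ravel();yc=Y.reshape((v1-v0),k,(u1-u0),k).mean((1,3)).ravel()
       sel=(xc>34)&(xc<45)&(abs(yc)<32)
       ob=g[v0:v1,u0:u1].ravel()[sel];A=np.column_stack([m[sel],np.ones(sel.sum())])
       co=np.linalg.lstsq(A,ob,rcond=None)[0];err=np.sqrt(np.mean((ob-A@co)**2))
       if err<best[0]:best=(round(err,2),round(dx*1e3,1),round(dy*1e3,1),dyaw)
    res.append((pitch,best))
  print(n,res)
```

```text
Traceback (most recent call last):
  File "h.py", line 11, in at_z
    o,d=ray(n,u,v); return o+d*(z-o[2])/d[2]
        ~~~^^^^^^^
  File "h.py", line 7, in ray
    m,R=cam(n); d=np.array([(u-m['cx'])/m['fx'],(v-m['cy'])/m['fy']]); s=d.copy()
        ~~~^^^
  File "h.py", line 5, in cam
    m=camera_model(n); return m,Rn.from_euler('xyz',m['rotation']).as_matrix()
ValueError: time passes only in moves, steps and waits
```

```bash
sed -i 's/^import numpy/import functools\nimport numpy/; s/^def cam(n)/@functools.lru_cache(None)\ndef cam(n)/' h.py
cat > fit.py <<'E'
from h import *
im=np.load("top0.npy").astype(float).mean(2)
y=.149; d=np.array([-np.sin(y),np.cos(y)]);e=np.array([np.cos(y),np.sin(y)])
ax=np.array([.648,.051])
S=[];O=[];I=[]
for v in range(105,145):
  for u in range(215,285):
    z=.088
    for _ in range(4):
        p=at_z("top",u,v,z)[:2]-ax; o=p@e; z=.07+np.sqrt(max(.0178**2-o*o,0))
    if abs(o)<.012 and abs(p@d)<.05: S.append(p@d);O.append(o);I.append(im[v,u])
S,O,I=map(np.array,(S,O,I)); print(len(S))
ob=np.digitize(O,np.arange(-.012,.012,.002))
B=np.column_stack([(ob==k)*1. for k in np.unique(ob)]+[S,S**2,S*O])
r=I-B@np.linalg.lstsq(B,I,rcond=None)[0]
P=np.arange(4.5,8,.05);K=np.linspace(-.3,.3,61)
sc=np.array([[abs(np.exp(-2j*np.pi*(S+k*O)*1e3/p)@r) for k in K] for p in P])
for q in sc.max(1).argsort()[::-1][:14]: print(P[q].round(2),K[sc[q].argmax()].round(3),round(sc[q].max()))
def rows(cen,a):
    c=np.array([np.cos(a),np.sin(a)]);t=np.array([-c[1],c[0]])
    src=np.float32([[.02,-.03],[.02,.03],[.045,.03],[.045,-.03]])
    dst=np.float32([proj("top",[*(cen+p*c+q*t),.009]) for p,q in src])
    u0,v0=np.floor(dst.min(0)).astype(int);u1,v1=np.ceil(dst.max(0)).astype(int)
    k=4;uu,vv=np.meshgrid((np.arange((u1-u0)*k)+.5)/k+u0-.5,(np.arange((v1-v0)*k)+.5)/k+v0-.5)
    q=cv2.perspectiveTransform(np.float32(np.stack([uu,vv],-1)).reshape(1,-1,2),cv2.getPerspectiveTransform(dst,src))[0]*1e3
    mean=lambda z:z.reshape(v1-v0,k,u1-u0,k).mean((1,3)).ravel()
    return q[:,0],q[:,1],mean,im[v0:v1,u0:u1].ravel()
for n,(gx,gy,yaw) in dict(A=(.428,.3364,.159),B=(.4294,.2548,.197),C=(.4506,.159,.0985)).items():
  best={}
  for dyaw in(-.04,-.02,0,.02,.04):
   X0,Y0,mean,obs=rows(np.array([gx,gy]),yaw+dyaw)
   for dx in np.arange(-3,3.1,.5):
    for dy in np.arange(-3,3.1,.5):
     X,Y=X0-dx,Y0-dy; xc,yc=mean(X),mean(Y); sel=(xc>34)&(xc<44)&(abs(yc)<32)
     for p,N in((5,10),(6,9),(7,7)):
       ph=np.abs((Y+(N%2)*p/2)%p-p/2)
       m=((X<=38)&(abs(Y)<28))|((X>38)&(X<38+p/2)&(ph<.13*p+(38+p/2-X)*.268-.3)&(abs(Y)<N*p/2))
       A=np.column_stack([mean(m*1.)[sel],np.ones(sel.sum())])
       err=np.std(obs[sel]-A@np.linalg.lstsq(A,obs[sel],rcond=None)[0])
       if err<best.get(p,(9e9,))[0]: best[p]=(round(err,2),dx,dy,dyaw)
  print(n,best)
E
time python3 fit.py
```

```text
317
6.05 -0.02 2403
6.0 -0.02 2383
5.0 0.28 2379
5.05 0.29 2306
6.1 -0.02 2278
5.95 -0.02 2217
4.95 0.28 2148
6.15 -0.01 2029
5.1 0.29 1970
5.9 -0.03 1921
6.2 -0.01 1686
4.9 0.27 1647
5.85 -0.03 1529
5.15 0.3 1470
A {5: (np.float64(17.4), np.float64(1.0), np.float64(-1.0), 0.02), 6: (np.float64(15.08), np.float64(0.5), np.float64(0.5), 0), 7: (np.float64(20.4), np.float64(1.0), np.float64(0.0), 0.02)}
B {5: (np.float64(20.54), np.float64(1.5), np.float64(0.5), 0.04), 6: (np.float64(19.8), np.float64(1.0), np.float64(0.0), 0.04), 7: (np.float64(21.61), np.float64(2.0), np.float64(-1.5), 0.04)}
C {5: (np.float64(14.58), np.float64(2.0), np.float64(-0.5), 0.02), 6: (np.float64(18.36), np.float64(2.0), np.float64(-0.5), 0.02), 7: (np.float64(20.96), np.float64(2.0), np.float64(-0.5), 0.04)}
real	0m3.772s
user	0m4.340s
sys	0m0.113s
```

Run:
```python
from h import *
import station
print([k for k in dir(station) if not k.startswith('_')])
print(getattr(station,'hold_point_z',None))
a=.159
for n,(gx,gy,a) in dict(A=(.4285,.337,.159),C=(.4525,.1585,.12)).items():
  c=np.array([np.cos(a),np.sin(a)]);t=np.array([-c[1],c[0]])
  for x,y,z in((-.016,-.028,.009),(-.016,.028,.009),(.038,-.028,.009)): print(n,x,y,(proj("side",[*(np.array([gx,gy])+x*c+y*t),z])).round(1))
cv2.imwrite("pics/s1.png",crop("side",190,160,75,75,8))
```

```text
['Unreachable', 'camera_model', 'get_state', 'grab_frame', 'hold_point_z', 'job_done']
0.0188
A -0.016 -0.028 [211.5 182.9]
A -0.016 0.028 [206.2 173.9]
A 0.038 -0.028 [226.4 179.4]
C -0.016 -0.028 [228.7 215.6]
C -0.016 0.028 [223.1 204.7]
C 0.038 -0.028 [245.2 211.8]
```

View pics/s1.png

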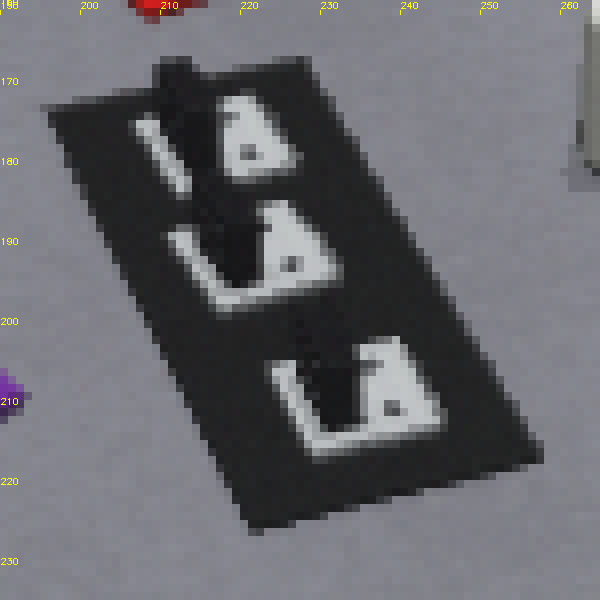

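>>> apply_moves(steps=[{"translation": [0.4,-0.8,-0.4],"rotation": [0,0,0.9]},{"translation": [0.4,-0.8,-0.4],"rotation": [0,0,0.9]},{"translation": [0.4,-0.8,-0.4],"rotation": [0,0,0.9]},{"translation": [0.4,-0.8,-0.4],"rotation": [0,0,0.9]},{"translation": [0.4,-0.8,-0.4],"rotation": [0,0,0.9]},{"translation": [0.4,-0.8,-0.4],"rotation": [0,0,0.9]},{"translation": [0.4,-0.8,-0.4],"rotation": [0,0,0.9]},{"translation": [0.4,-0.8,-0.4],"rotation": [0,0,0.9]},{"translation": [0.4,-0.8,-0.4],"rotation": [0,0,0.9]},{"translation": [0.4,-0.8,-0.4],"rotation": [0,0,0.9]}], jaw=-0.36, newtons=20)

```text
t: 1.03
eef_pos: [0.3807, 0.415, 0.1271]
ee_rot: [-3.141, -0.001, 0.043]
force: [-0.3, -0.2, 0.5]
width: 0.0597
gripper_force: 0.0
```

>>> apply_moves(steps=[{"translation": [0.188,-0.31,0],"rotation": [0,0,0.223]},{"translation": [0.188,-0.31,0],"rotation": [0,0,0.223]},{"translation": [0.188,-0.31,0],"rotation": [0,0,0.223]},{"translation": [0.188,-0.31,0],"rotation": [0,0,0.223]},{"translation": [0.188,-0.31,-0.1],"rotation": [0,0,0.223]},{"translation": [0.188,-0.31,-0.2],"rotation": [0,0,0.223]},{"translation": [0.188,-0.31,-0.2],"rotation": [0,0,0.223]},{"translation": [0.188,-0.31,-0.2],"rotation": [0,0,0.223]},{"translation": [0.188,-0.31,-0.2],"rotation": [0,0,0.223]},{"translation": [0.188,-0.31,-0.2],"rotation": [0,0,0.223]}])

```text
t: 1.87
eef_pos: [0.4281, 0.3378, 0.0781]
ee_rot: [-3.14, -0.002, 0.16]
force: [0.0, 0.1, -0.4]
width: 0.0595
gripper_force: 0.0
```

>>> apply_moves(steps=[{"translation": [0,0,-0.05],"rotation": [0,0,0]},{"translation": [0,0,-0.1],"rotation": [0,0,0]},{"translation": [0,0,-0.15],"rotation": [0,0,0]},{"translation": [0,0,-0.19],"rotation": [0,0,0]},{"translation": [0,0,-0.22],"rotation": [0,0,0]},{"translation": [0,0,-0.24],"rotation": [0,0,0]},{"translation": [0,0,-0.25],"rotation": [0,0,0]},{"translation": [0,0,-0.254],"rotation": [0,0,0]},{"translation": [0,0,-0.254],"rotation": [0,0,0]},{"translation": [0,0,-0.254],"rotation": [0,0,0]}])

```text
t: 2.7
eef_pos: [0.4279, 0.3366, 0.0135]
ee_rot: [-3.141, -0.0, 0.159]
force: [0.3, 0.9, 0.4]
width: 0.0596
gripper_force: 0.0
```

>>> apply_moves(steps=[{"translation": [0,0,0],"rotation": [0,0,0]},{"translation": [0,0,0],"rotation": [0,0,0]},{"translation": [0,0,0],"rotation": [0,0,0]},{"translation": [0,0,0],"rotation": [0,0,0]},{"translation": [0,0,0],"rotation": [0,0,0]},{"translation": [0,0,0],"rotation": [0,0,0]},{"translation": [0,0,0],"rotation": [0,0,0]},{"translation": [0,0,0],"rotation": [0,0,0]},{"translation": [0,0,0],"rotation": [0,0,0]},{"translation": [0,0,0],"rotation": [0,0,0]}], jaw=1, newtons=20)

```text
t: 3.53
eef_pos: [0.4277, 0.3364, 0.0133]
ee_rot: [-3.141, -0.0, 0.159]
force: [-2.2, -0.5, 4.7]
width: 0.0397
gripper_force: 20.0
```

>>> apply_moves(steps=[{"translation": [0,0,0.015],"rotation": [0,0,0]},{"translation": [0,0,0.04],"rotation": [0,0,0]},{"translation": [0,0,0.09],"rotation": [0,0,0]},{"translation": [0,0,0.15],"rotation": [0,0,0]},{"translation": [0,0,0.21],"rotation": [0,0,0]},{"translation": [0,0,0.27],"rotation": [0,0,0]},{"translation": [0,0,0.32],"rotation": [0,0,0]},{"translation": [0,0,0.36],"rotation": [0,0,0]},{"translation": [0,0,0.38],"rotation": [0,0,0]},{"translation": [0,0,0.386],"rotation": [0,0,0]}])

```text
t: 4.37
eef_pos: [0.4279, 0.3367, 0.1105]
ee_rot: [-3.141, -0.001, 0.159]
force: [-0.1, -0.8, -1.5]
width: 0.04
gripper_force: 20.0
```

>>> apply_moves(steps=[{"translation": [0.01,-0.03,0],"rotation": [0,0,0]},{"translation": [0.03,-0.09,0],"rotation": [0,0,-0.019]},{"translation": [0.06,-0.18,0],"rotation": [0,0,-0.019]},{"translation": [0.1,-0.28,0],"rotation": [0,0,-0.019]},{"translation": [0.15,-0.39,0],"rotation": [0,0,-0.019]},{"translation": [0.2,-0.5,0],"rotation": [0,0,-0.019]},{"translation": [0.24,-0.6,0],"rotation": [0,0,-0.019]},{"translation": [0.27,-0.68,0],"rotation": [0,0,-0.019]},{"translation": [0.29,-0.74,0],"rotation": [0,0,-0.019]},{"translation": [0.3,-0.76,0],"rotation": [0,0,-0.019]}])

```text
t: 5.2
eef_pos: [0.5022, 0.1429, 0.1085]
ee_rot: [3.14, 0.002, 0.146]
force: [0.1, 0.4, -1.7]
width: 0.0399
gripper_force: 20.0
```

>>> apply_moves(steps=[{"translation": [0.02,-0.03,0],"rotation": [0,0,0]},{"translation": [0.06,-0.08,0],"rotation": [0,0,0]},{"translation": [0.12,-0.16,0],"rotation": [0,0,0]},{"translation": [0.18,-0.24,0],"rotation": [0,0,0]},{"translation": [0.23,-0.32,0],"rotation": [0,0,0]},{"translation": [0.27,-0.38,0],"rotation": [0,0,0]},{"translation": [0.29,-0.41,0],"rotation": [0,0,0]},{"translation": [0.3,-0.424,0],"rotation": [0,0,0]},{"translation": [0.3,-0.424,0],"rotation": [0,0,0]},{"translation": [0.3,-0.424,0],"rotation": [0,0,0]}])

```text
t: 6.03
eef_pos: [0.5773, 0.0407, 0.1093]
ee_rot: [-3.142, 0.001, 0.149]
force: [-0.5, 0.1, -1.4]
width: 0.0396
gripper_force: 20.0
```

Run:
```python
from h import *
a=crop("top",215,100,60,60,6);b=crop("side",260,170,75,90,6)
h=max(a.shape[0],b.shape[0]);c=np.zeros((h,a.shape[1]+b.shape[1],3),np.uint8);c[:a.shape[0],:a.shape[1]]=a;c[:b.shape[0],a.shape[1]:]=b
cv2.imwrite("pics/m1.png",c[:,:800]);s=get_state();print(s['eef_pos'],s['ee_rot'],s['force'],s['moment'])
```

```text
[0.5772423  0.0410841  0.10956026] [-3.14146929e+00  9.14994731e-05  1.50105993e-01] [-0.61813586  0.20278176 -0.87933749] [-0.00229422  0.06259514  0.0419725 ]
```

View pics/m1.png

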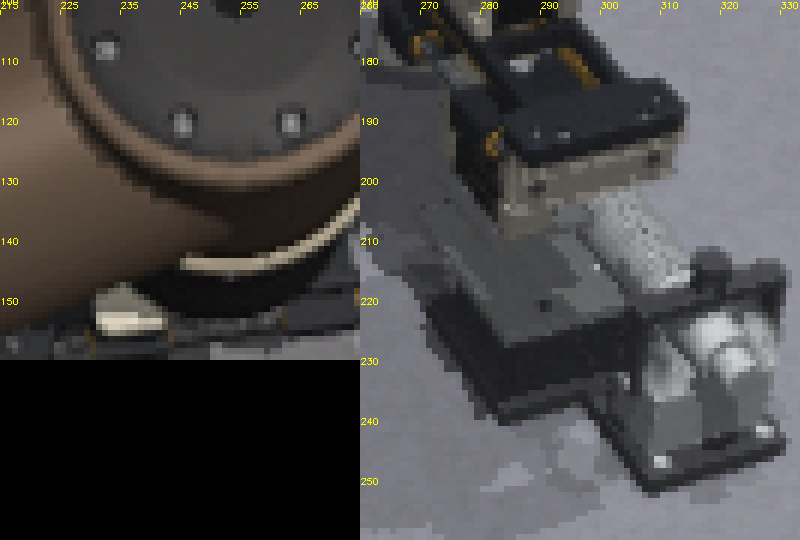

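>>> apply_moves(steps=[{"translation": [0,0,-0.01],"rotation": [0,0,0]},{"translation": [0,0,-0.03],"rotation": [0,0,0]},{"translation": [0,0,-0.05],"rotation": [0,0,0]},{"translation": [0,0,-0.07],"rotation": [0,0,0]},{"translation": [0,0,-0.09],"rotation": [0,0,0]},{"translation": [0,0,-0.105],"rotation": [0,0,0]},{"translation": [0,0,-0.115],"rotation": [0,0,0]},{"translation": [0,0,-0.12],"rotation": [0,0,0]},{"translation": [0,0,-0.12],"rotation": [0,0,0]},{"translation": [0,0,-0.12],"rotation": [0,0,0]}])

```text
t: 6.97
eef_pos: [0.5778, 0.0403, 0.0796]
ee_rot: [3.142, -0.0, 0.149]
force: [-0.9, 0.4, -0.8]
width: 0.0402
gripper_force: 20.0
```

>>> apply_moves(steps=[{"translation": [0,0,-0.001],"rotation": [0,0,0]},{"translation": [0,0,-0.002],"rotation": [0,0,0]},{"translation": [0,0,-0.003],"rotation": [0,0,0]},{"translation": [0,0,-0.004],"rotation": [0,0,0]},{"translation": [0,0,-0.005],"rotation": [0,0,0]},{"translation": [0,0,-0.006],"rotation": [0,0,0]},{"translation": [0,0,-0.007],"rotation": [0,0,0]},{"translation": [0,0,-0.007],"rotation": [0,0,0]},{"translation": [0,0,-0.007],"rotation": [0,0,0]},{"translation": [0,0,-0.007],"rotation": [0,0,0]}])

```text
t: 7.8
eef_pos: [0.5777, 0.0404, 0.0778]
ee_rot: [3.142, 0.0, 0.149]
force: [0.5, 1.4, -1.6]
width: 0.0402
gripper_force: 20.0
```

>>> apply_moves(steps=[{"translation": [0,0,-0.001],"rotation": [0,0,0]},{"translation": [0,0,-0.002],"rotation": [0,0,0]},{"translation": [0,0,-0.003],"rotation": [0,0,0]},{"translation": [0,0,-0.004],"rotation": [0,0,0]},{"translation": [0,0,-0.004],"rotation": [0,0,0]},{"translation": [0,0,-0.004],"rotation": [0,0,0]},{"translation": [0,0,-0.004],"rotation": [0,0,0]},{"translation": [0,0,-0.004],"rotation": [0,0,0]},{"translation": [0,0,-0.004],"rotation": [0,0,0]},{"translation": [0,0,-0.004],"rotation": [0,0,0]}])

```text
t: 8.63
eef_pos: [0.5776, 0.0404, 0.0768]
ee_rot: [3.142, 0.0, 0.149]
force: [0.7, -0.8, -1.0]
width: 0.04
gripper_force: 20.0
```

>>> apply_moves(steps=[{"translation": [0,0,-0.001],"rotation": [0,0,0]},{"translation": [0,0,-0.002],"rotation": [0,0,0]},{"translation": [0,0,-0.003],"rotation": [0,0,0]},{"translation": [0,0,-0.004],"rotation": [0,0,0]},{"translation": [0,0,-0.004],"rotation": [0,0,0]},{"translation": [0,0,-0.004],"rotation": [0,0,0]},{"translation": [0,0,-0.004],"rotation": [0,0,0]},{"translation": [0,0,-0.004],"rotation": [0,0,0]},{"translation": [0,0,-0.004],"rotation": [0,0,0]},{"translation": [0,0,-0.004],"rotation": [0,0,0]}])

```text
t: 9.47
eef_pos: [0.5777, 0.0403, 0.0768]
ee_rot: [3.142, -0.001, 0.15]
force: [-3.2, 0.7, 7.7]
width: 0.0398
gripper_force: 20.0
```

>>> apply_moves(steps=[{"translation": [0,0,0.003],"rotation": [0,0,0]},{"translation": [0.003,0.0005,0.003],"rotation": [0,0,0]},{"translation": [0.008,0.0012,0.003],"rotation": [0,0,0]},{"translation": [0.014,0.0021,0.003],"rotation": [0,0,0]},{"translation": [0.02,0.003,0.003],"rotation": [0,0,0]},{"translation": [0.025,0.0038,0.003],"rotation": [0,0,0]},{"translation": [0.029,0.0044,0.003],"rotation": [0,0,0]},{"translation": [0.0316,0.0047,0.003],"rotation": [0,0,0]},{"translation": [0.0316,0.0047,0.003],"rotation": [0,0,0]},{"translation": [0.0316,0.0047,0.003],"rotation": [0,0,0]}])

```text
t: 10.3
eef_pos: [0.5851, 0.0412, 0.0768]
ee_rot: [3.141, 0.001, 0.149]
force: [-4.8, -1.2, 4.7]
width: 0.0399
gripper_force: 20.0
```

>>> apply_moves(steps=[{"translation": [0.001,0.00015,0],"rotation": [0,0,0]},{"translation": [0.002,0.0003,0],"rotation": [0,0,0]},{"translation": [0.003,0.00045,0],"rotation": [0,0,0]},{"translation": [0.004,0.0006,0],"rotation": [0,0,0]},{"translation": [0.004,0.0006,0],"rotation": [0,0,0]},{"translation": [0.004,0.0006,0],"rotation": [0,0,0]},{"translation": [0.004,0.0006,0],"rotation": [0,0,0]},{"translation": [0.004,0.0006,0],"rotation": [0,0,0]},{"translation": [0.004,0.0006,0],"rotation": [0,0,0]},{"translation": [0.004,0.0006,0],"rotation": [0,0,0]}])

```text
t: 11.13
eef_pos: [0.5859, 0.0413, 0.0768]
ee_rot: [3.141, 0.001, 0.149]
force: [-5.2, -1.3, 5.3]
width: 0.04
gripper_force: 20.0
```

>>> apply_moves(steps=[{"translation": [0,0,0.002],"rotation": [0,0,0]},{"translation": [0.001,0.00015,0.002],"rotation": [0,0,0]},{"translation": [0.002,0.0003,0.002],"rotation": [0,0,0]},{"translation": [0.003,0.00045,0.002],"rotation": [0,0,0]},{"translation": [0.004,0.0006,0.002],"rotation": [0,0,0]},{"translation": [0.004,0.0006,0.002],"rotation": [0,0,0]},{"translation": [0.004,0.0006,0.002],"rotation": [0,0,0]},{"translation": [0.004,0.0006,0.002],"rotation": [0,0,0]},{"translation": [0.004,0.0006,0.002],"rotation": [0,0,0]},{"translation": [0.004,0.0006,0.002],"rotation": [0,0,0]}])

```text
t: 11.97
eef_pos: [0.5876, 0.0418, 0.0771]
ee_rot: [-3.142, -0.0, 0.149]
force: [-0.8, -0.3, -1.3]
width: 0.0397
gripper_force: 20.0
```

>>> apply_moves(steps=[{"translation": [0.001,0.00015,0],"rotation": [0,0,0]},{"translation": [0.002,0.0003,0],"rotation": [0,0,0]},{"translation": [0.003,0.00045,0],"rotation": [0,0,0]},{"translation": [0.004,0.0006,0],"rotation": [0,0,0]},{"translation": [0.004,0.0006,0],"rotation": [0,0,0]},{"translation": [0.004,0.0006,0],"rotation": [0,0,0]},{"translation": [0.004,0.0006,0],"rotation": [0,0,0]},{"translation": [0.004,0.0006,0],"rotation": [0,0,0]},{"translation": [0.004,0.0006,0],"rotation": [0,0,0]},{"translation": [0.004,0.0006,0],"rotation": [0,0,0]}])

```text
t: 12.8
eef_pos: [0.5885, 0.042, 0.077]
ee_rot: [3.142, 0.0, 0.149]
force: [-1.1, -0.4, -1.3]
width: 0.0397
gripper_force: 20.0
```

>>> apply_moves(steps=[{"translation": [0.001,0.00015,0],"rotation": [0,0,0]},{"translation": [0.002,0.0003,0],"rotation": [0,0,0]},{"translation": [0.003,0.00045,0],"rotation": [0,0,0]},{"translation": [0.004,0.0006,0],"rotation": [0,0,0]},{"translation": [0.004,0.0006,0],"rotation": [0,0,0]},{"translation": [0.004,0.0006,0],"rotation": [0,0,0]},{"translation": [0.004,0.0006,0],"rotation": [0,0,0]},{"translation": [0.004,0.0006,0],"rotation": [0,0,0]},{"translation": [0.004,0.0006,0],"rotation": [0,0,0]},{"translation": [0.004,0.0006,0],"rotation": [0,0,0]}])

```text
t: 13.63
eef_pos: [0.5886, 0.0419, 0.0769]
ee_rot: [3.141, 0.002, 0.149]
force: [-4.7, 0.1, 1.7]
width: 0.0398
gripper_force: 20.0
```

>>> apply_moves(steps=[{"translation": [-0.0001,0.0006,0],"rotation": [0,0,0]},{"translation": [-0.0002,0.0012,0],"rotation": [0,0,0]},{"translation": [-0.0003,0.0018,0],"rotation": [0,0,0]},{"translation": [-0.0004,0.0024,0],"rotation": [0,0,0]},{"translation": [-0.0005,0.003,0],"rotation": [0,0,0]},{"translation": [-0.0005,0.0036,0],"rotation": [0,0,0]},{"translation": [-0.0006,0.004,0],"rotation": [0,0,0]},{"translation": [-0.0006,0.004,0],"rotation": [0,0,0]},{"translation": [-0.0006,0.004,0],"rotation": [0,0,0]},{"translation": [-0.0006,0.004,0],"rotation": [0,0,0]}])

```text
t: 14.47
eef_pos: [0.5886, 0.0421, 0.0769]
ee_rot: [3.141, 0.002, 0.149]
force: [-4.3, -3.2, 1.0]
width: 0.0398
gripper_force: 20.0
```

>>> apply_moves(steps=[{"translation": [-0.0001,0.0006,0],"rotation": [0,0,0]},{"translation": [-0.0002,0.0012,0],"rotation": [0,0,0]},{"translation": [-0.0003,0.0018,0],"rotation": [0,0,0]},{"translation": [-0.0004,0.0024,0],"rotation": [0,0,0]},{"translation": [-0.0005,0.003,0],"rotation": [0,0,0]},{"translation": [-0.0005,0.0036,0],"rotation": [0,0,0]},{"translation": [-0.0006,0.004,0],"rotation": [0,0,0]},{"translation": [-0.0006,0.004,0],"rotation": [0,0,0]},{"translation": [-0.0006,0.004,0],"rotation": [0,0,0]},{"translation": [-0.0006,0.004,0],"rotation": [0,0,0]}])

```text
t: 15.3
eef_pos: [0.5885, 0.0429, 0.0769]
ee_rot: [3.14, 0.002, 0.149]
force: [-4.1, -4.5, 0.9]
width: 0.0399
gripper_force: 20.0
```

>>> apply_moves(steps=[{"translation": [-0.0001,0.0006,0],"rotation": [0,0,0]},{"translation": [-0.0002,0.0012,0],"rotation": [0,0,0]},{"translation": [-0.0003,0.0018,0],"rotation": [0,0,0]},{"translation": [-0.0004,0.0024,0],"rotation": [0,0,0]},{"translation": [-0.0005,0.003,0],"rotation": [0,0,0]},{"translation": [-0.0005,0.0036,0],"rotation": [0,0,0]},{"translation": [-0.0006,0.004,0],"rotation": [0,0,0]},{"translation": [-0.0006,0.004,0],"rotation": [0,0,0]},{"translation": [-0.0006,0.004,0],"rotation": [0,0,0]},{"translation": [-0.0006,0.004,0],"rotation": [0,0,0]}])

```text
t: 16.13
eef_pos: [0.5892, 0.0453, 0.0771]
ee_rot: [-3.142, -0.0, 0.149]
force: [-0.7, -0.4, -1.0]
width: 0.0398
gripper_force: 20.0
```

>>> apply_moves(steps=[{"translation": [0.001,0.00015,0],"rotation": [0,0,0]},{"translation": [0.002,0.0003,0],"rotation": [0,0,0]},{"translation": [0.003,0.00045,0],"rotation": [0,0,0]},{"translation": [0.004,0.0006,0],"rotation": [0,0,0]},{"translation": [0.004,0.0006,0],"rotation": [0,0,0]},{"translation": [0.004,0.0006,0],"rotation": [0,0,0]},{"translation": [0.004,0.0006,0],"rotation": [0,0,0]},{"translation": [0.004,0.0006,0],"rotation": [0,0,0]},{"translation": [0.004,0.0006,0],"rotation": [0,0,0]},{"translation": [0.004,0.0006,0],"rotation": [0,0,0]}])

```text
t: 16.97
eef_pos: [0.5901, 0.0453, 0.0771]
ee_rot: [-3.142, -0.0, 0.149]
force: [-0.0, -0.4, -0.1]
width: 0.0399
gripper_force: 20.0
```

>>> apply_moves(steps=[{"translation": [0.001,0.00015,0],"rotation": [0,0,0]},{"translation": [0.002,0.0003,0],"rotation": [0,0,0]},{"translation": [0.003,0.00045,0],"rotation": [0,0,0]},{"translation": [0.003,0.00045,0],"rotation": [0,0,0]},{"translation": [0.003,0.00045,0],"rotation": [0,0,0]},{"translation": [0.003,0.00045,0],"rotation": [0,0,0]},{"translation": [0.003,0.00045,0],"rotation": [0,0,0]},{"translation": [0.003,0.00045,0],"rotation": [0,0,0]},{"translation": [0.003,0.00045,0],"rotation": [0,0,0]},{"translation": [0.003,0.00045,0],"rotation": [0,0,0]}])

```text
t: 17.8
eef_pos: [0.5909, 0.0454, 0.0771]
ee_rot: [-3.142, -0.0, 0.149]
force: [-0.1, -0.6, -0.9]
width: 0.04
gripper_force: 20.0
```

>>> apply_moves(steps=[{"translation": [0.001,0.00015,0],"rotation": [0,0,0]},{"translation": [0.002,0.0003,0],"rotation": [0,0,0]},{"translation": [0.003,0.00045,0],"rotation": [0,0,0]},{"translation": [0.003,0.00045,0],"rotation": [0,0,0]},{"translation": [0.003,0.00045,0],"rotation": [0,0,0]},{"translation": [0.003,0.00045,0],"rotation": [0,0,0]},{"translation": [0.003,0.00045,0],"rotation": [0,0,0]},{"translation": [0.003,0.00045,0],"rotation": [0,0,0]},{"translation": [0.003,0.00045,0],"rotation": [0,0,0]},{"translation": [0.003,0.00045,0],"rotation": [0,0,0]}])

```text
t: 18.63
eef_pos: [0.591, 0.0454, 0.0769]
ee_rot: [3.142, 0.001, 0.149]
force: [-4.6, -0.0, 0.4]
width: 0.0399
gripper_force: 20.0
```

>>> apply_moves(steps=[{"translation": [0.0005,0.0001,0],"rotation": [0,0,0]},{"translation": [0.001,0.00015,0],"rotation": [0,0,0]},{"translation": [0.0015,0.0002,0],"rotation": [0,0,0]},{"translation": [0.002,0.0003,0],"rotation": [0,0,0]},{"translation": [0.002,0.0003,0],"rotation": [0,0,0]},{"translation": [0.002,0.0003,0],"rotation": [0,0,0]},{"translation": [0.002,0.0003,0],"rotation": [0,0,0]},{"translation": [0.002,0.0003,0],"rotation": [0,0,0]},{"translation": [0.002,0.0003,0],"rotation": [0,0,0]},{"translation": [0.002,0.0003,0],"rotation": [0,0,0]}])

```text
t: 19.47
eef_pos: [0.5911, 0.0454, 0.0769]
ee_rot: [3.142, 0.002, 0.149]
force: [-7.1, 0.7, 2.0]
width: 0.0396
gripper_force: 20.0
```

>>> apply_moves(steps=[{"translation": [-0.0005,0,-0.0005],"rotation": [0,0,0]},{"translation": [-0.001,0,-0.001],"rotation": [0,0,0]},{"translation": [-0.0015,0,-0.0015],"rotation": [0,0,0]},{"translation": [-0.002,0,-0.0015],"rotation": [0,0,0]},{"translation": [-0.002,0,-0.0015],"rotation": [0,0,0]},{"translation": [-0.002,0,-0.0015],"rotation": [0,0,0]},{"translation": [-0.002,0,-0.0015],"rotation": [0,0,0]},{"translation": [-0.002,0,-0.0015],"rotation": [0,0,0]},{"translation": [-0.002,0,-0.0015],"rotation": [0,0,0]},{"translation": [-0.002,0,-0.0015],"rotation": [0,0,0]}])

```text
t: 20.3
eef_pos: [0.591, 0.0454, 0.0768]
ee_rot: [3.141, 0.001, 0.149]
force: [-6.7, -0.3, 3.8]
width: 0.0401
gripper_force: 20.0
```

>>> apply_moves(steps=[{"translation": [0,0,0],"rotation": [0,0,0]},{"translation": [0,0,0],"rotation": [0,0,0]},{"translation": [0,0,0],"rotation": [0,0,0]},{"translation": [0,0,0],"rotation": [0,0,0]},{"translation": [0,0,0],"rotation": [0,0,0]},{"translation": [0,0,0],"rotation": [0,0,0]},{"translation": [0,0,0],"rotation": [0,0,0]},{"translation": [0,0,0],"rotation": [0,0,0]},{"translation": [0,0,0],"rotation": [0,0,0]},{"translation": [0,0,0],"rotation": [0,0,0]}], jaw=-0.3)

```text
t: 21.13
eef_pos: [0.5916, 0.0456, 0.0767]
ee_rot: [3.142, -0.0, 0.149]
force: [0.0, 0.6, -1.2]
width: 0.0568
gripper_force: 0.0
```

>>> apply_moves(steps=[{"translation": [0,0,0.01],"rotation": [0,0,0]},{"translation": [0,0,0.03],"rotation": [0,0,0]},{"translation": [0,0,0.07],"rotation": [0,0,0]},{"translation": [0,0,0.12],"rotation": [0,0,0]},{"translation": [0,0,0.18],"rotation": [0,0,0]},{"translation": [0,0,0.24],"rotation": [0,0,0]},{"translation": [0,0,0.3],"rotation": [0,0,0]},{"translation": [0,0,0.34],"rotation": [0,0,0]},{"translation": [0,0,0.36],"rotation": [0,0,0]},{"translation": [0,0,0.36],"rotation": [0,0,0]}])

```text
t: 21.97
eef_pos: [0.5923, 0.0458, 0.1684]
ee_rot: [-3.141, -0.003, 0.149]
force: [0.2, -0.7, -0.2]
width: 0.0567
gripper_force: 0.0
```

>>> apply_moves(steps=[{"translation": [-0.05,0.05,0.05],"rotation": [0,0,0]},{"translation": [-0.12,0.15,0.1],"rotation": [0,0,0]},{"translation": [-0.2,0.3,0.1],"rotation": [0,0,0]},{"translation": [-0.3,0.45,0.1],"rotation": [0,0,0]},{"translation": [-0.4,0.6,0.1],"rotation": [0,0,0]},{"translation": [-0.45,0.75,0.1],"rotation": [0,0,0]},{"translation": [-0.5,0.9,0.1],"rotation": [0,0,0]},{"translation": [-0.5,1,0.1],"rotation": [0,0,0]},{"translation": [-0.5,1,0.1],"rotation": [0,0,0]},{"translation": [-0.5,1,0.1],"rotation": [0,0,0]}])

```text
t: 22.8
eef_pos: [0.4658, 0.2968, 0.1906]
ee_rot: [3.141, 0.001, 0.152]
force: [1.3, 0.0, 0.3]
width: 0.0568
gripper_force: 0.0
```

Run:
```python
from h import *
a=crop("top",215,100,60,70,8);b=crop("side",260,180,40,55,8)
h=max(a.shape[0],b.shape[0]);c=np.zeros((h,a.shape[1]+b.shape[1],3),np.uint8);c[:a.shape[0],:a.shape[1]]=a;c[:b.shape[0],a.shape[1]:]=b
cv2.imwrite("pics/m2.png",c[:,:800])
```

```text
(no output)
```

View pics/m2.png

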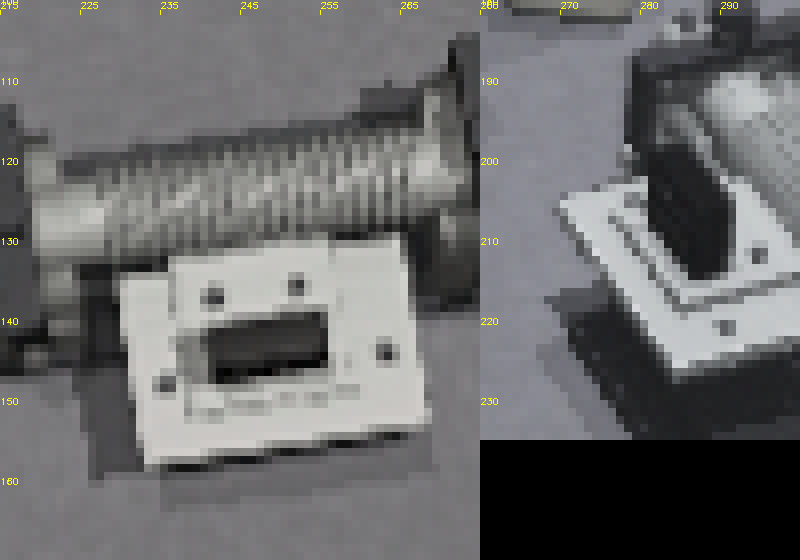

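```bash
python3 -c "
from station import *
print(job_done())"
```

```text
the job is handed in; nothing more can be done
None
```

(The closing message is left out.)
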